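Lock the sprung service cover of a creasing machine with its quarter-turn fastener

TASK

The grey service cover on top of the creasing machine has sprung up. Set the fingertips in the slot of its round blue quarter-turn fastener, press the cover down until it is shut flush, and keeping it pressed turn the fastener clockwise all the way, until the slot points at the green marks and the cover stays locked down by itself. Only push and turn: do not pull the cover up, leave everything else on and around the machine where it is, and finish clear of it.

Things in the scene. Friction and masses are not known exactly. Their poses are not given: they have to be found in the camera images.
- machine: creasing machine fixed on the table: cream housing, black plinth, blue stripe; 280 mm deep (own x -130 to +150), 340 wide (y), slanting black feed tray on its +y side. Origin at table height, x from its front (robot side) to its back, z up. Top deck 100 mm up; a rear head (x above 65 mm) rises to 165, its lamp column at the -y end to 215
- cover_edge (a point): middle of the top front (free) edge of the grey service cover, moves with it. The cover, 170 x 208 x 8 mm, fills the middle of the deck and is hinged along machine x = +50 mm, 96 mm above the table; shut, its top is level with the deck (100 mm)
- flush (a point): fixed point at (-65, 0, +100) mm in the machine's frame, axes as the machine's: where the fastener's turning axis meets deck level when the cover is fully shut; the slot's floor is then 4 mm above this point
- slot (a point): centre of the floor of the fastener's slot; z = turning axis (up), y along the slot; turns with the fastener, tilts with the cover. Blue disc 84 mm across, axis 115 mm in front of the hinge line, with a straight slot across its middle: 32 mm wide, 14 mm deep, yellow floor, 84 mm long (74 along its walls)
- collar (a point): centre of the collar's rim plane, on the turning axis. Dark steel collar fixed on the cover round the disc, inside 90, outside 102 mm across; it closes the slot's ends. Rim and disc top are level, 14 mm above the slot's floor. Two fingertips apart along the slot, or one off-centre in it, turn the disc by the slot's walls
- fastener (a joint): turn of the fastener, rad, clockwise from above: 0 = open, slot along machine y (red marks); 1.571 = locked at its stop, slot along machine x (green marks). Starts at 0 to 0.35; friction about 0.22 N m, stays where left. From about 0.9 a cam tongue runs under a keeper and holds the cover; turned while the cover is up, it jams on the keeper
- cover (a joint): opening of the cover, rad: 0 = shut flush on its stop; starts at 0.10 to 0.19, held up by a spring. Pressing it shut at the fastener takes up to about 6 N; it springs up when let go unless the fastener is locked. Locked, it stays at about 0.01
- loupe: black waisted loupe, 36 mm across, 38 mm tall, standing on one of the machine's side decks (deck top 100 mm above the table). Origin at the centre of its underside. Bystander, to be left alone
- ink: small amber jar with black cap, 32 mm across, 45 mm tall, standing on the other side deck. Origin at the centre of its underside. Bystander, to be left alone
- tape: roll of clear tape lying flat, 76 mm across, 24 mm tall, on the machine's rear head. Origin at the centre of its underside. Bystander, to be left alone
- cards: brown box of cards 90 x 56 x 34 mm on the table. Origin at the centre of its underside. Bystander, to be left alone
- stapler: red and black stapler 120 x 36 x 52 mm on the table. Origin at the centre of its underside. Bystander, to be left alone
- mug: white mug 80 mm across, 92 mm tall, handle on its +y side, on the table. Origin at the centre of its underside. Bystander, to be left alone

How it is judged:
By the outcome, as a careful person would: the job done as asked, in the order asked, and still so for the second after the job is handed in, with the robot touching nothing.
It also fails if it takes over 48 s, if anything falls off the work surface, if the arm or the gripper's body presses on something with over 40 N, if the wrist force passes 120 N, or if a joint passes its speed limit or range.

ROBOT

A 6-joint arm with a two-finger parallel gripper is mounted at the origin on the work surface. World frame = base frame: x ahead of the robot, y to its left, z up, the work surface at z = 0. Lengths are in m, angles in rad, forces in N, time in s.
With the tool pointing down it reaches from about 0.275 to 0.75 m from the base axis. Payload 10.2 kg.
Tool frame: the origin (TCP) lies on the centre line of the jaws, within the pads' length; the fingertips stand 22 mm ahead of it and the grasp point (between the pads) lies 3 mm ahead of it (ctrl.tips_ahead is the z of the fingertips in the tool frame, in m); z points along the fingers, x is the direction in which the jaws open and shut, and the axes are right-handed (so a half turn about z gives the same grasp; the last joint's range is limited). The gripper opens to 85 mm and grips with 20 to 120 N. Pads are 22 mm wide; open, the fingers measure 114 mm over their backs; the gripper's body (76 mm by 85 mm) begins 54 mm behind the grasp point. The pads swing forward as they close: fully open they stand 13 mm farther back than shut.
Start: joints at [-1.531, 0.313, 1.498, -0, 1.331, -0.223], TCP at [0.136, -0.507, 0.253] pointing down, gripper open.
Joint ranges: [-2.94, 2.94], [-0.97, 2.17], [0.19, 2.56], [-1.23, 4.37], [0.02, 3.11], [-2.88, 2.88]. Speed limits (rad/s): [2.39, 2.39, 3.01, 3.14, 3.14, 3.14].

INTERFACE

Orientations are given as a unit quaternion [x, y, z, w].
In Python, from rig import ctrl gives the robot as it stands.
- The arm moves only by the shell command python3 -m inch 'ROWS' [OPENING] [FORCE]. ROWS is JSON, a list of rows, each a list of 2 entries, a list of its own where there are three numbers: the shift along the world's x, y, z in mm, then the turn, a rotation vector about the world's x, y, z in degrees. A call has 1 to 20 rows; each row shifts and turns the pose as measured when the row begins; what a row does not reach is not made up. A row lasts 1/8 s, in which the tool goes at most 62.5 mm and 10.7 degrees, less where a joint would pass 70% of its speed; a pose out of reach is approached as far as the arm can. A call is refused whole if a number of a shift passes 62.5 or a number of a turn 10.7, either way. A call with a gripper value outside its range is refused whole. OPENING is the closure in counts, from 0 (fully open) to 255 (shut), set as the call begins (- or left out, the last holds). The fingers move at their own pace and stop on an object; FORCE is the grip in N (left out, the last holds). Time passes only in rows, so rows that do not move let the fingers close. It gives the time, the measured TCP pose, the force and the opening at its end, in the units of the state.
- ctrl.get_state(): the state, without advancing time (a new reading comes with each control period).
- ctrl.snapshot(name): name is "scene" or "side" or "wrist"; returns a dict with "img" (420x560x3 uint8, blue, green, red), "K" (3x3 intrinsics, pixels), "T" (4x4, takes a point from camera to world coordinates); the wrist camera has in their place "T_tool_cam" (4x4, takes a point from camera to tool coordinates, whose origin is the TCP and whose axes are the tool frame's). Camera axes: x right, y down, z forward; pixel columns grow to the right and rows downward; lengths in m; the calibration is good to about 2 mm. A picture is of the moment at which its call begins: read the wrist's pose just before it. There is no depth.
- ctrl.finish_job(): hands the job in, once; it reports no verdict.
The state is a dict: "clock": time; "joint_positions": joint angles; "qd": joint speeds; "tau": joint torques, N m; "position": TCP position; "tool_rot": TCP orientation; "force": force on the tool from outside, world axes, zero at the start; "torque": the same for the moment, N m; "gripper_width": opening from 0.0 (shut) to 1.0 (fully open).
Only numpy, scipy, OpenCV 4.12 (cv2) and the standard library are available. Lean on these libraries where they do the work, as an engineer would, in place of code of your own. Each camera call takes 0.05 s, during which the arm holds its last target.

## Working session

There is one attempt and no reset: what is moved stays moved. The work goes in short steps, Python scripts to look and compute and a shell command to move; the robot and the scene stay as the last step left them, time stands still between calls to the robot, and variables do not carry over. Pictures are saved under pics/ and viewed, and the job is handed in when it is done.

```bash
ls; mkdir -p pics; python3 - <<'E'
from rig import ctrl
import cv2,numpy as np
np.set_printoptions(precision=4,suppress=True)
print(ctrl.get_state(), ctrl.tips_ahead)
for n in("scene","side","wrist"):
    s=ctrl.snapshot(n);cv2.imwrite(f"pics/{n}0.png",s["img"]);print(n,s["K"],s.get("T",s.get("T_tool_cam")))
    np.savez(f"{n}0.npz",**s)
E
```

```text
pics
{'clock': 0.0, 'joint_positions': array([-1.5314,  0.3134,  1.4984,  0.    ,  1.331 , -0.2234]), 'qd': array([ 0.0021,  0.0004,  0.0019,  0.0023, -0.0002,  0.0009]), 'tau': array([  0.0001, -41.2263, -25.9734,  -0.0002,   0.0043,  -0.    ]), 'position': array([ 0.1364, -0.5068,  0.2528]), 'tool_rot': array([ 0.7937, -0.6084, -0.0004, -0.0005]), 'force': array([ 0.4324, -1.4216,  0.1719]), 'torque': array([-0.0249,  0.0165, -0.0549]), 'gripper_width': 1.000892891775831} 0.022
scene [[497.4458   0.     279.0873]
 [  0.     497.4458 221.8698]
 [  0.       0.       1.    ]] [[ 0.1302  0.8016 -0.5835  1.3056]
 [ 0.9915 -0.1015  0.0818 -0.0486]
 [ 0.0063 -0.5892 -0.808   1.1681]
 [ 0.      0.      0.      1.    ]]
side [[456.6754   0.     281.5487]
 [  0.     456.6754 202.2734]
 [  0.       0.       1.    ]] [[-0.9613 -0.2052  0.1841  0.3721]
 [-0.2756  0.7296 -0.6259  0.6903]
 [-0.0058 -0.6523 -0.7579  0.8785]
 [ 0.      0.      0.      1.    ]]
wrist [[315.5071   0.     283.7775]
 [  0.     315.5071 210.7558]
 [  0.       0.       1.    ]] [[ 1.     -0.0003 -0.0006  0.0014]
 [ 0.0005  0.9548  0.2971 -0.0757]
 [ 0.0005 -0.2971  0.9548 -0.1214]
 [ 0.      0.      0.      1.    ]]
```

View pics/scene0.png

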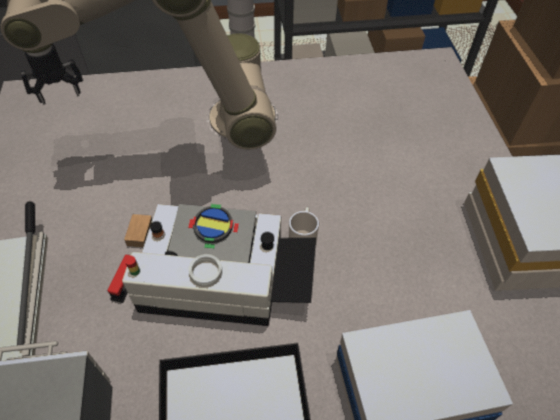

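View pics/side0.png

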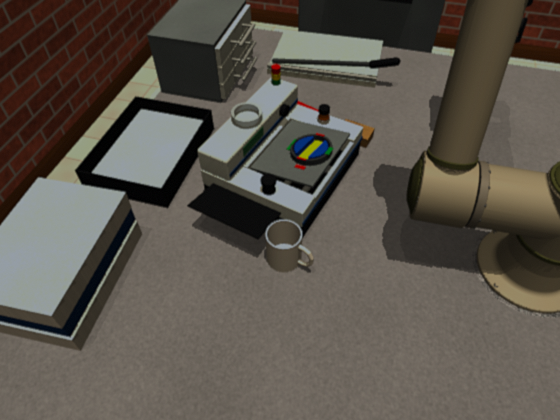

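View pics/wrist0.png

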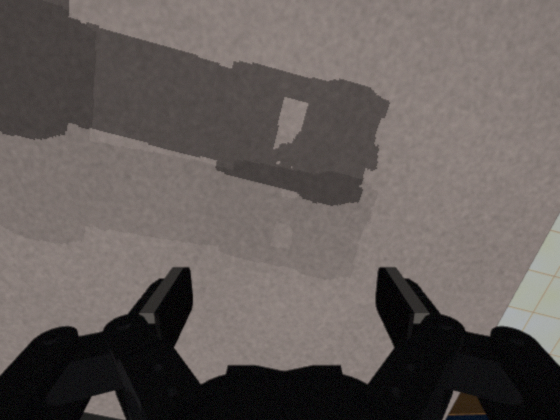

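The scene view has the fastener at about (213,224) and the side view at (311,150). The ink jar, loupe and mug stand nearby. Next I'll triangulate the fastener and zoom in.

```bash
cat > h.py <<'E'
import numpy as np,cv2
from scipy.spatial.transform import Rotation as R
def ray(K,T,p):
    d=np.linalg.inv(K)@np.array([p[0],p[1],1.]);d=T[:3,:3]@d
    return T[:3,3],d/np.linalg.norm(d)
def plane(K,T,p,z):
    o,d=ray(K,T,p);return o+d*(z-o[2])/d[2]
def tri(rays):
    A=sum(np.eye(3)-np.outer(d,d) for o,d in rays);b=sum((np.eye(3)-np.outer(d,d))@o for o,d in rays)
    return np.linalg.solve(A,b)
def mask(img,c):
    h=cv2.cvtColor(img,cv2.COLOR_BGR2HSV);H,S,V=cv2.split(h)
    r={'y':(H>22)&(H<38)&(S>130)&(V>80),'b':(H>100)&(H<130)&(S>110)&(V>40),'r':((H<6)|(H>174))&(S>150)&(V>60),'g':(H>45)&(H<90)&(S>110)&(V>40)}[c]
    return r.astype(np.uint8)
def comps(img,c,amin=4):
    n,l,s,ce=cv2.connectedComponentsWithStats(mask(img,c))
    return [(s[i,4],ce[i].round(1)) for i in range(1,n) if s[i,4]>=amin],l
def wT(st,s):
    T=np.eye(4);T[:3,:3]=R.from_quat(st['tool_rot']).as_matrix();T[:3,3]=st['position'];return T@s['T_tool_cam']
E
python3 - <<'E'
from h import *
for n,(x0,y0,x1,y1) in (("scene",(110,190,330,330)),("side",(180,60,400,260))):
    s=np.load(n+"0.npz");img=s['img'][y0:y1,x0:x1]
    for c in'ybrg': print(n,c,[(int(a),(p+[x0,y0]).tolist()) for a,p in comps(img,c)[0]])
    cv2.imwrite(f"pics/{n}z.png",cv2.resize(img,None,fx=3 if n=='side' else 3.5,fy=3 if n=='side' else 3.5,interpolation=cv2.INTER_CUBIC))
E
```

```text
scene y [(225, [213.9, 223.3]), (11, [133.5, 269.9])]
scene b [(221, [215.1, 213.8]), (187, [209.3, 231.9])]
scene r [(42, [191.8, 222.6]), (10, [230.7, 224.6]), (25, [235.4, 227.5]), (403, [120.9, 274.6])]
scene g [(28, [215.2, 206.4]), (24, [208.8, 239.0]), (26, [209.2, 245.6]), (10, [135.5, 272.2])]
side y [(168, [309.9, 148.8])]
side b [(4, [293.5, 102.5]), (4, [275.5, 122.5]), (4, [267.5, 131.5]), (219, [302.2, 143.8]), (172, [319.7, 150.0]), (5, [241.0, 161.0]), (4, [232.5, 170.5]), (10, [328.0, 185.6]), (10, [316.3, 202.6]), (8, [305.5, 218.5])]
side r [(52, [275.3, 66.4]), (51, [305.8, 105.2]), (20, [319.6, 134.4]), (13, [300.1, 158.3]), (40, [299.8, 166.4])]
side g [(4, [275.5, 84.0]), (6, [253.5, 136.5]), (36, [291.1, 144.1]), (39, [328.6, 150.6])]
```

View pics/scenez.png

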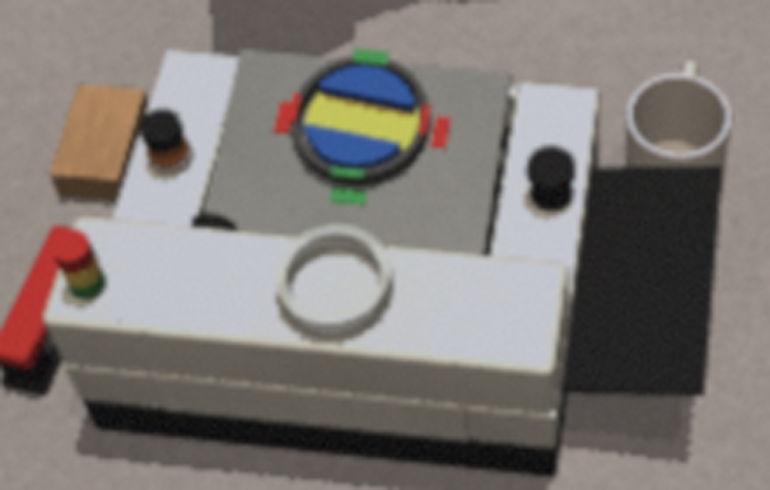

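View pics/sidez.png

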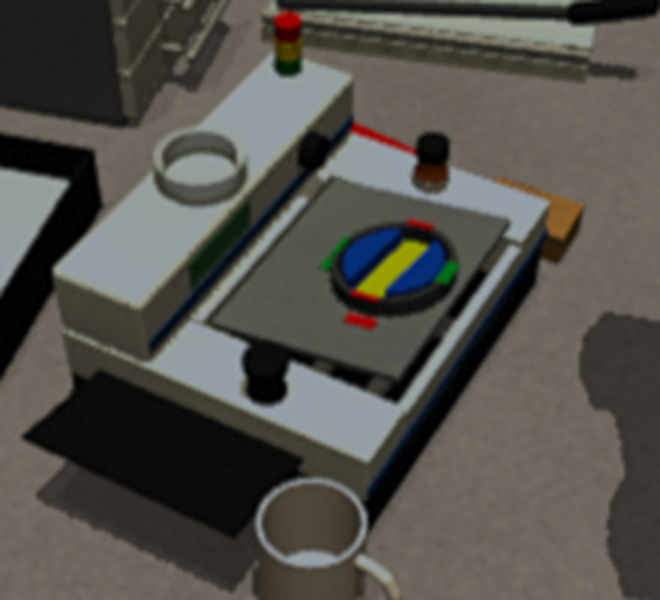

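```bash
python3 - <<'E'
from h import *
a=np.load("scene0.npz");b=np.load("side0.npz")
P=lambda p,q:(tri([ray(a['K'],a['T'],p),ray(b['K'],b['T'],q)])*1000).round(1)
print("yel",P((213.9,223.3),(309.9,148.8)))
print("red+y outer",P((235.4,227.5),(299.8,166.4)))
print("blue", P((215.1,213.8),(319.7,150.0)),P((209.3,231.9),(302.2,143.8)))
# deck corners from scene zoom at z=.1
S=lambda u,v:plane(a['K'],a['T'],(110+u/3.5,190+v/3.5),.1)*1000
for n,p in dict(frontminus=(167,52),frontplus=(597,88)).items(): print(n,S(*p).round(1))
print("head top back edge z165", [(plane(a['K'],a['T'],(110+u/3.5,190+v/3.5),.165)*1000).round(1) for u,v in((47,322),(555,372),(80,222),(565,265))])
D=lambda u,v,z:(plane(b['K'],b['T'],(180+u/3,60+v/3),z)*1000).round(1)
print("side front corners",D(365,462,.1),D(550,202,.1), "head front", D(150,310,.165),D(352,75,.165))
E
```

```text
yel [ 536.2 -111.4  127.1]
red+y outer [547.5 -57.8 115.3]
blue [ 511.2 -106.2  134.1] [ 559.4 -125.2  124.9]
frontminus [ 435.9 -260.6  100. ]
frontplus [512.5  66.4 100. ]
head top back edge z165 [array([ 705.2, -322.7,  165. ]), array([783.6,   2.5, 165. ]), array([ 629.5, -304.5,  165. ]), array([705. ,  18.5, 165. ])]
side front corners [509.2  68.1 100. ] [ 426.6 -259.1  100. ] head front [687.5  22.1 165. ] [ 618.  -303.8  165. ]
```

Machine yaw is about -13°, with the fastener near (536, -111). I'll move to a hover above it, pre-close the gripper and turn the jaws along the slot.

```bash
python3 -m inch '[[[28.5,28.3,0],[0,0,10.4]],[[28.5,28.3,0],[0,0,10.4]],[[28.5,28.3,0],[0,0,10.4]],[[28.5,28.3,0],[0,0,10.4]],[[28.5,28.3,0],[0,0,10.4]],[[28.5,28.3,0],[0,0,10.4]],[[28.5,28.3,0],[0,0,10.4]],[[28.5,28.3,0],[0,0,10.4]],[[28.5,28.3,0],[0,0,10.4]],[[28.5,28.3,0],[0,0,10.4]],[[28.5,28.3,0],[0,0,10.4]],[[28.5,28.3,0],[0,0,10.4]],[[28.5,28.3,0],[0,0,10.4]],[[28.5,28.3,0],[0,0,10.4]],[[0,0,0],[0,0,0]]]' 153 60
python3 - <<'E'
from h import *
from rig import ctrl
st=ctrl.get_state();s=ctrl.snapshot("wrist");cv2.imwrite("pics/w1.png",s["img"]);np.savez("w1.npz",st_p=st['position'],st_r=st['tool_rot'],**s)
T=wT(st,s);x=R.from_quat(st['tool_rot']).as_matrix()[:,0];print(st['position'],np.degrees(np.arctan2(x[1],x[0])),st['joint_positions'],st['force'],st['gripper_width'])
E
```

```text
clock: 2.02
position: [0.5453, -0.095, 0.2495]
tool_rot: [0.791, 0.611, -0.003, -0.001]
force: [0.0, -0.2, -0.8]
gripper_width: 0.404
[ 0.54530205 -0.09498075  0.24954767] 75.38368280891011 [-0.38248698  0.38102899  1.41259614 -0.00392958  1.35192259 -1.69731235] [ 0.04514124 -0.23408208 -0.83008363] 0.40374362047633344
```

View pics/w1.png

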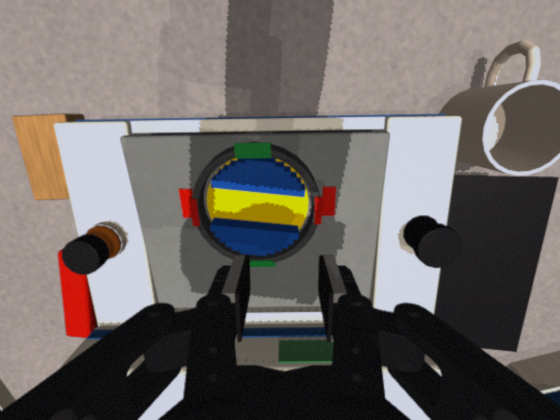

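Wrist view: the disc sits at about (258,208) and the slot is nearly along image x with a slight clockwise tilt. Red marks are at (187,205) and (325,205), the deck's front corners at (57,124) and (460,117). Measuring now.

```bash
python3 - <<'E'
from h import *
np.set_printoptions(precision=1,suppress=True)
w=np.load("w1.npz");Tw=wT(dict(position=w['st_p'],tool_rot=w['st_r']),w)
V={'wrist':(w['img'],w['K'],Tw,(190,140,330,275))}
for n,bx in(('scene',(188,200,240,250)),('side',(284,125,340,172))):
    s=np.load(n+"0.npz");V[n]=(s['img'],s['K'],s['T'],bx)
rays=[]
for n,(im,K,T,(x0,y0,x1,y1)) in V.items():
    h=cv2.cvtColor(im,cv2.COLOR_BGR2HSV);H,S,Vv=cv2.split(h)
    m=(((H>100)&(H<130)&(S>110))|((H>20)&(H<38)&(S>130)&(Vv>60))).astype(np.uint8)
    k=np.zeros_like(m);k[y0:y1,x0:x1]=m[y0:y1,x0:x1]
    n_,l,st,c=cv2.connectedComponentsWithStats(k)
    k=np.isin(l,[i for i in range(1,n_) if st[i,4]>60]).astype(np.uint8)
    pts=cv2.findNonZero(k);hull=cv2.convexHull(pts);e=cv2.fitEllipse(hull);print(n,e,len(pts))
    rays.append(ray(K,T,e[0]))
P=tri(rays)*1000;print("disc top",P)
for i in range(3): print(tri([rays[j] for j in range(3) if j!=i])*1000)
K=w['K']
c=[plane(K,Tw,p,.1)*1000 for p in((57,124),(460,117))];print("front corners",c, np.degrees(np.arctan2(*(c[1]-c[0])[[1,0]])),np.linalg.norm(c[1]-c[0]))
# yellow slot
h=cv2.cvtColor(w['img'],cv2.COLOR_BGR2HSV);H,S,Vv=cv2.split(h)
m=((H>20)&(H<38)&(S>130)&(Vv>60));m[:,:200]=0;m[:,320:]=0;m[:140]=0;m[270:]=0
for z in(.115,.12,.125):
    up=[];
    for u in range(225,296,5):
        r=np.nonzero(m[:,u])[0];up.append((plane(K,Tw,(u,r.min()),z),plane(K,Tw,(u,r.max()),z)))
    up=np.array(up)*1000
    for j in(0,1):
        vx,vy,x,y=cv2.fitLine(up[:,j,:2].astype(np.float32),cv2.DIST_HUBER,0,.01,.01).ravel();print(z,j,np.degrees(np.arctan(vy/vx)),x,y)
E
```

```text
wrist ((256.5538330078125, 204.85276794433594), (103.72930145263672, 104.57936096191406), 133.5592498779297) 7894
scene ((212.50033569335938, 222.60305786132812), (29.017934799194336, 33.0585823059082), 76.62977600097656) 634
side ((310.510009765625, 146.72442626953125), (22.941062927246094, 35.34814453125), 83.74945068359375) 577
disc top [ 535.  -115.5  129.7]
[ 535.9 -114.8  130.7]
[ 534.4 -116.   130.6]
[ 534.4 -115.3  127.4]
front corners [array([ 432.3, -262. ,  100. ]), array([511.2,  62.1, 100. ])] 76.31470831196454 333.56091598229284
0.115 0 -74.51929 519.5555 -107.37244
0.115 1 69.54052 552.8946 -117.5378
0.12 0 -74.53599 518.6543 -106.80973
0.12 1 69.54064 551.32886 -116.745995
0.125 0 -74.55381 517.753 -106.24633
0.125 1 69.540764 549.7632 -115.954185
```

```bash
python3 - <<'E'
import cv2
im=cv2.imread("pics/w1.png")[130:280,180:340];cv2.imwrite("pics/w1z.png",cv2.resize(im,None,fx=4,fy=4,interpolation=cv2.INTER_CUBIC))
E
```

```text
(no output)
```

View pics/w1z.png

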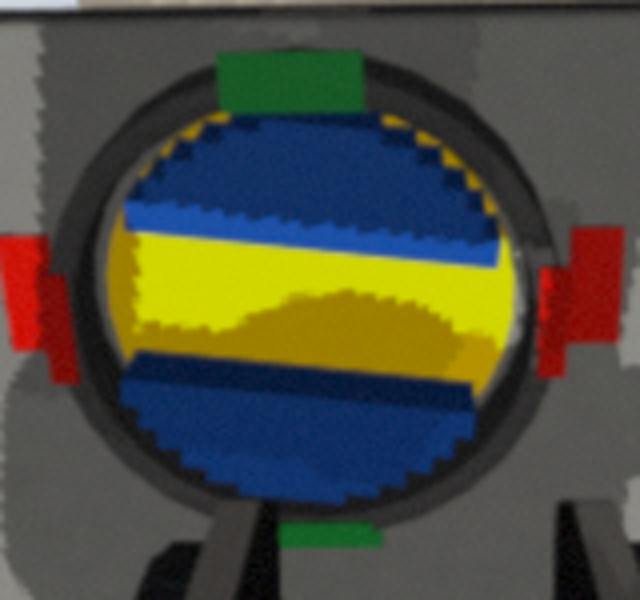

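```bash
python3 - <<'E'
from h import *
np.set_printoptions(precision=1,suppress=True)
w=np.load("w1.npz");Tw=wT(dict(position=w['st_p'],tool_rot=w['st_r']),w);K=w['K']
f=lambda u,v,z:plane(K,Tw,(180+u/4,130+v/4),z)*1000
for z in(.126,.130,.134):
    n=np.array([f(125,228-0,z+.002),f(497,266,z+.002)]);fa=np.array([f(122,382,z-.002),f(472,412,z-.002)])
    print(z,"near",n[:,:2].ravel(),"far",fa[:,:2].ravel(),"centre",(n.mean(0)+fa.mean(0))/2,[np.degrees(np.arctan2(*(q[1]-q[0])[[1,0]])) for q in(n,fa)])
    print("red marks mid", (f(12,292,z-.012)+f(598,286,z-.012))/2, "collar L/R", (f(50,275,z)+f(552,275,z))/2,np.linalg.norm(f(50,275,z)-f(552,275,z)), np.linalg.norm(np.cross((fa-n).mean(0),[np.cos(np.radians(70)),np.sin(np.radians(70)),0])))
E
```

```text
0.126 near [ 511.1 -146.9  537.1  -77.7] far [ 542.7 -159.   567.5  -90.2] centre [ 539.6 -118.4  126. ] [np.float64(69.39361986630917), np.float64(70.19018711147889)]
red marks mid [ 535.5 -118.3  114. ] collar L/R [ 529.5 -116.3  126. ] 100.91989852053757 33.58764100472236
0.13 near [ 510.5 -145.7  536.1  -77.7] far [ 541.6 -157.7  566.   -90. ] centre [ 538.5 -117.8  130. ] [np.float64(69.39361986630911), np.float64(70.19018711147908)]
red marks mid [ 534.5 -117.7  118. ] collar L/R [ 528.6 -115.6  130. ] 99.27422803974525 33.06809399785454
0.134 near [ 509.8 -144.6  535.   -77.7] far [ 540.5 -156.4  564.5  -89.7] centre [ 537.4 -117.1  134. ] [np.float64(69.39361986630915), np.float64(70.19018711147902)]
red marks mid [ 533.5 -117.   122. ] collar L/R [ 527.7 -115.   134. ] 97.62855755895289 32.54866820442207
```

```bash
python3 -m inch '[[[-7.5,-21.5,-15],[0,0,-5.5]],[[0,0,-30],[0,0,0]],[[0,0,-15],[0,0,0]],[[0,0,0],[0,0,0]]]'
cat > look.py <<'E'
import sys
from h import *
from rig import ctrl
np.set_printoptions(precision=4,suppress=True)
t=sys.argv[1];crop={'scene':(110,190,330,330,3.5),'side':(220,60,400,220,4),'wrist':(0,0,560,420,1.2)}
for n in sys.argv[2:]:
    st=ctrl.get_state();s=ctrl.snapshot(n)
    if n=='wrist': s['T']=wT(st,s)
    np.savez(f"{n}{t}.npz",**s);x0,y0,x1,y1,f=crop[n]
    cv2.imwrite(f"pics/{n}{t}.png",cv2.resize(s['img'][y0:y1,x0:x1],None,fx=f,fy=f,interpolation=cv2.INTER_CUBIC))
M=R.from_quat(st['tool_rot']).as_matrix()
print(st['clock'],st['position'],'yaw',np.degrees(np.arctan2(M[1,0],M[0,0])),'z',M[:,2],st['force'],st['torque'],st['gripper_width'])
E
python3 look.py 2 wrist scene side
```

```text
clock: 2.58
position: [0.5353, -0.1203, 0.1886]
tool_rot: [0.824, 0.567, -0.003, -0.0]
force: [0.1, 0.2, 0.7]
gripper_width: 0.4
2.675 [ 0.5359 -0.1203  0.1898] yaw 69.15533538228638 z [-0.0033 -0.0036 -1.    ] [ 0.0834  0.3124 -0.1569] [-0.0039 -0.0118  0.0179] 0.39675278299639044
```

View pics/wrist2.png

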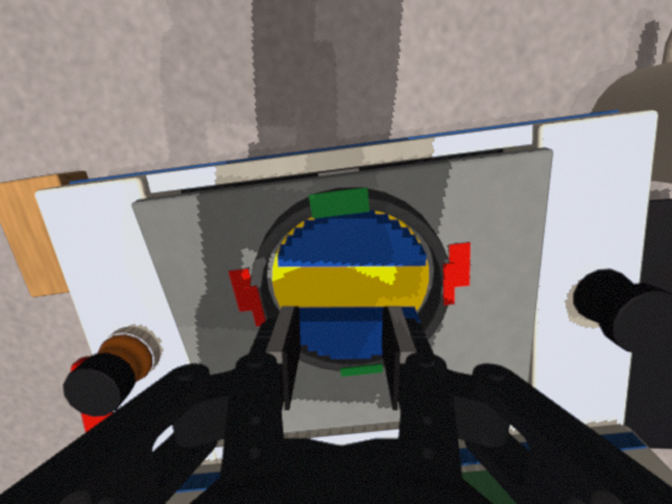

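View pics/scene2.png

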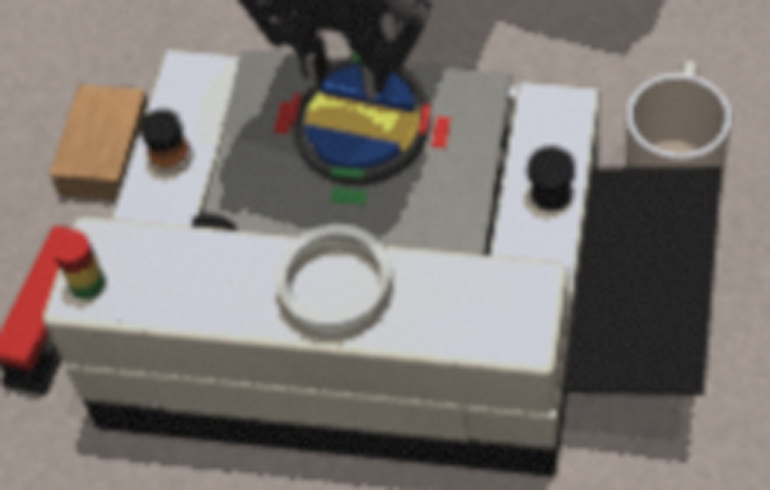

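View pics/side2.png

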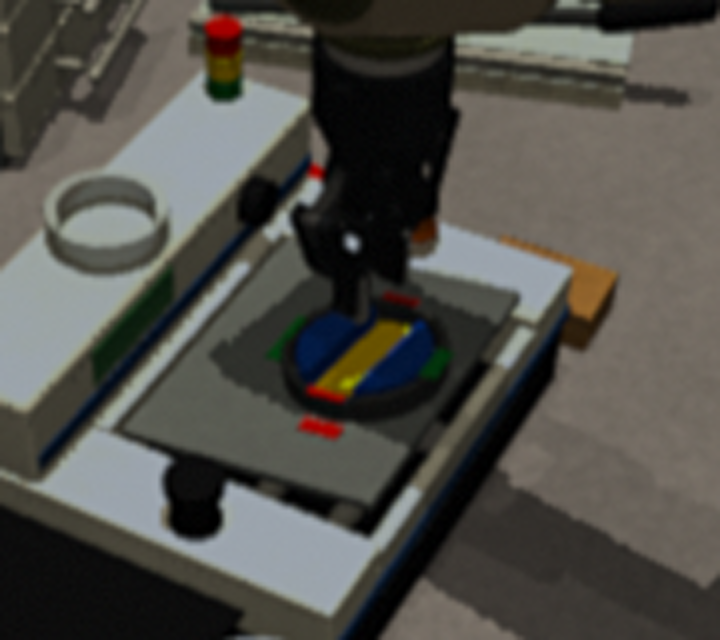

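```bash
python3 - <<'E'
import cv2
im=cv2.imread("pics/wrist2.png")[200:390,220:480];cv2.imwrite("pics/w2z.png",cv2.resize(im,None,fx=3,fy=3,interpolation=cv2.INTER_CUBIC))
E
```

```text
(no output)
```

View pics/w2z.png

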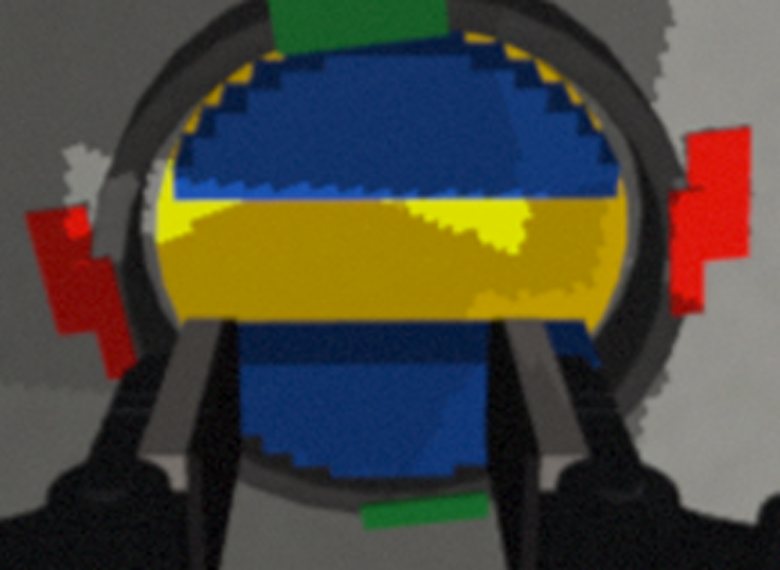

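```bash
python3 - <<'E'
from h import *
np.set_printoptions(precision=1,suppress=True)
s=np.load("wrist2.npz");K,T=s['K'],s['T']
f=lambda u,v,z:plane(K,T,((220+u/3)/1.2,(200+v/3)/1.2),z)*1000
for z in(.126,.13,.134,.138):
    a=f(395,197,z+.0018);b=f(395,363,z-.0018);c=(a+b)/2
    print(z,a,b,np.linalg.norm(a-b),c, "end-end",np.linalg.norm(f(175,197,z)-f(615,197,z)))
st=f(366,320,.168)
for z in(.160,.165,.17): print("tips front corner",z,f(188,320,z),f(548,320,z),f(235,320,z),f(495,320,z))
E
```

```text
0.126 [ 525.5 -112.1  127.8] [ 556.5 -123.6  124.2] 33.245938500533974 [ 541.  -117.8  126. ] end-end 75.44426384896137
0.13 [ 524.2 -111.7  131.8] [ 554.5 -122.9  128.2] 32.566412205216984 [ 539.4 -117.3  130. ] end-end 73.80722930116734
0.134 [ 522.9 -111.3  135.8] [ 552.6 -122.3  132.2] 31.88706145163698 [ 537.7 -116.8  134. ] end-end 72.1701947533733
0.138 [ 521.5 -110.9  139.8] [ 550.6 -121.7  136.2] 31.207897703664866 [ 536.1 -116.3  138. ] end-end 70.53316020557929
tips front corner 0.16 [ 521.9 -143.6  160. ] [540.4 -94.9 160. ] [ 524.3 -137.2  160. ] [ 537.6 -102.   160. ]
tips front corner 0.165 [ 520.  -141.9  165. ] [537.9 -94.8 165. ] [ 522.3 -135.8  165. ] [ 535.2 -101.8  165. ]
tips front corner 0.17 [ 518.1 -140.3  170. ] [535.4 -94.8 170. ] [ 520.3 -134.3  170. ] [ 532.8 -101.5  170. ]
```

```bash
python3 -m inch '[[[1.5,4,0],[0,0,0]],[[0,0,0],[0,0,0]]]'; python3 -m inch '[[[0,0,-20],[0,0,0]],[[0,0,-14],[0,0,0]],[[0,0,-6],[0,0,0]],[[0,0,0],[0,0,0]]]'; python3 look.py 3 wrist scene side
```

```text
clock: 2.98
position: [0.5382, -0.116, 0.1914]
tool_rot: [0.823, 0.568, -0.002, 0.002]
force: [1.1, -0.0, 0.3]
gripper_width: 0.397
clock: 3.48
position: [0.5388, -0.1159, 0.1513]
tool_rot: [0.823, 0.568, -0.001, 0.003]
force: [-0.2, 1.1, 0.5]
gripper_width: 0.402
3.575 [ 0.5391 -0.116   0.1519] yaw 69.22109213962993 z [ 0.0025 -0.0062 -1.    ] [0.8504 0.1474 0.4422] [ 0.0145  0.0531 -0.0115] 0.40595229893549206
```

View pics/wrist3.png

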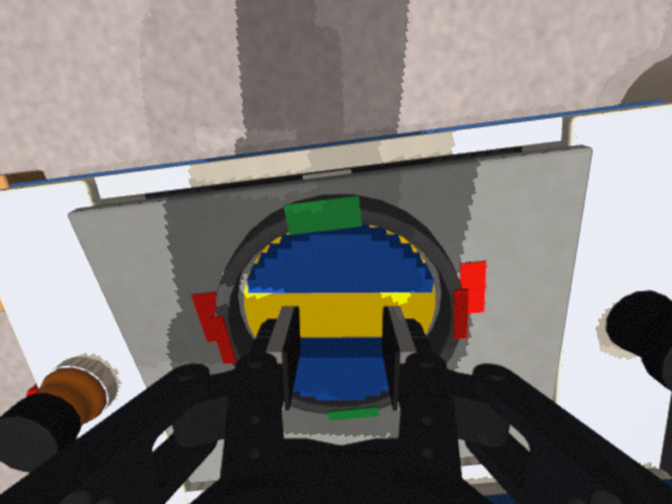

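View pics/side3.png

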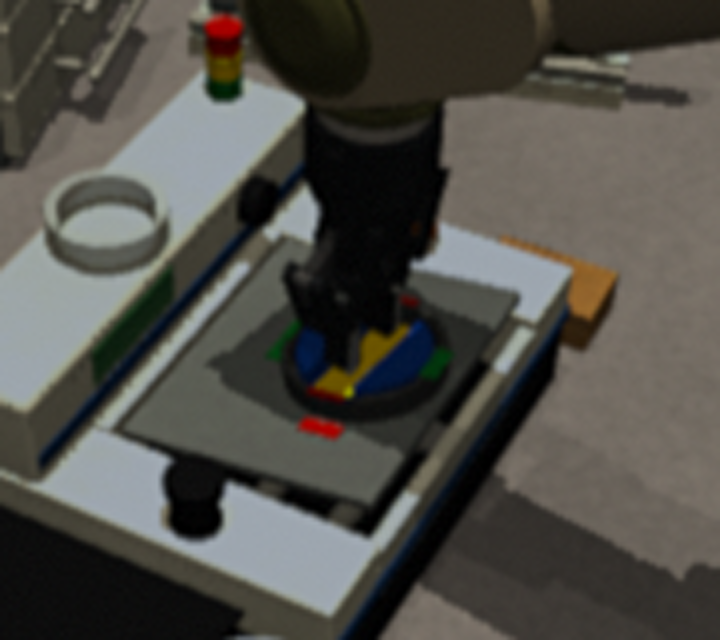

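View pics/scene3.png

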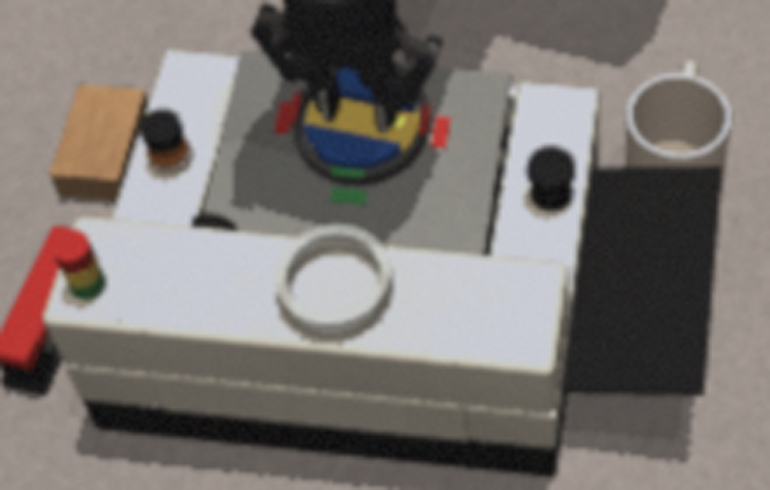

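```bash
python3 - <<'E'
import cv2
im=cv2.imread("pics/wrist3.png")[220:420,210:470];cv2.imwrite("pics/w3z.png",cv2.resize(im,None,fx=3,fy=3,interpolation=cv2.INTER_CUBIC))
E
```

```text
(no output)
```

View pics/w3z.png

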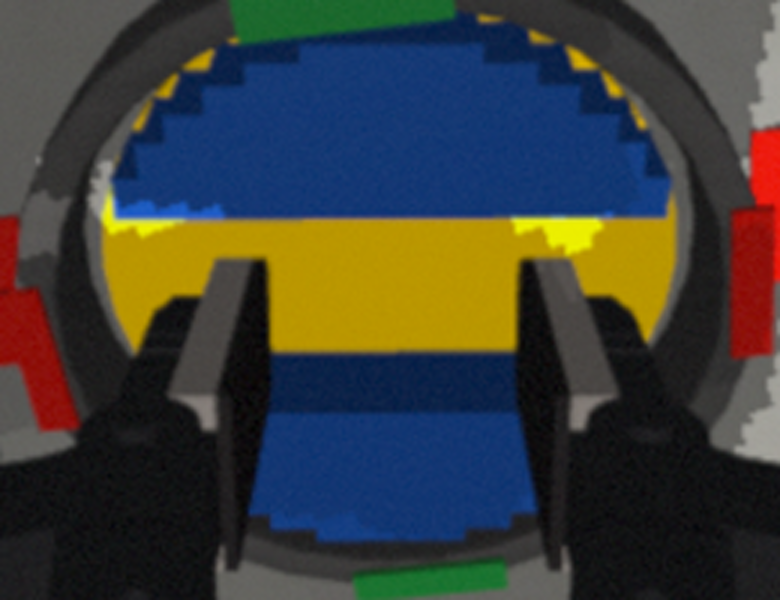

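The jaws are aligned along the slot but about 2 mm too far toward the hinge. I'll correct that and press down in steps, watching the force.

```bash
python3 -m inch '[[[-2.8,1.1,-4],[0,0,0]],[[0,0,-5],[0,0,0]],[[0,0,0],[0,0,0]]]'; python3 -m inch '[[[0,0,-5],[0,0,0]],[[0,0,0],[0,0,0]]]';python3 -m inch '[[[0,0,-5],[0,0,0]],[[0,0,0],[0,0,0]]]';  python3 look.py 4 wrist side
```

```text
clock: 4.0
position: [0.5362, -0.1149, 0.1429]
tool_rot: [0.823, 0.568, -0.0, 0.004]
force: [0.4, 0.0, -0.9]
gripper_width: 0.404
clock: 4.25
position: [0.5363, -0.1149, 0.1377]
tool_rot: [0.823, 0.568, -0.0, 0.004]
force: [-0.4, -0.1, 1.2]
gripper_width: 0.397
clock: 4.5
position: [0.5363, -0.115, 0.1326]
tool_rot: [0.823, 0.568, -0.0, 0.004]
force: [0.5, 0.1, 2.0]
gripper_width: 0.397
4.55 [ 0.5363 -0.115   0.1328] yaw 69.21992584382562 z [ 0.0039 -0.007  -1.    ] [-0.3451 -0.1901  1.8481] [ 0.019   0.1902 -0.024 ] 0.3998818398174759
```

View pics/wrist4.png

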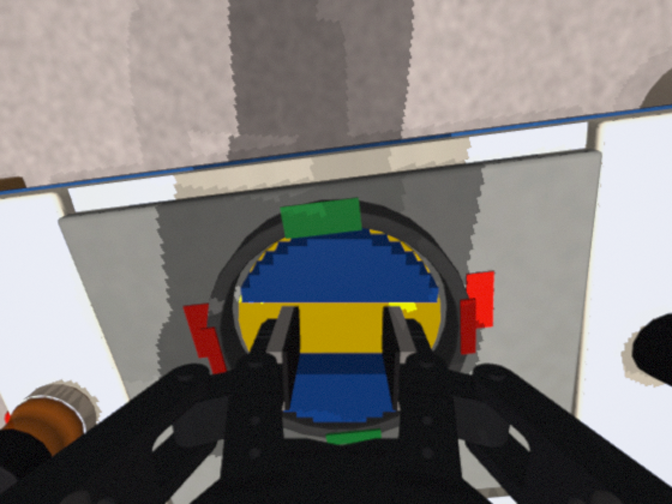

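View pics/side4.png

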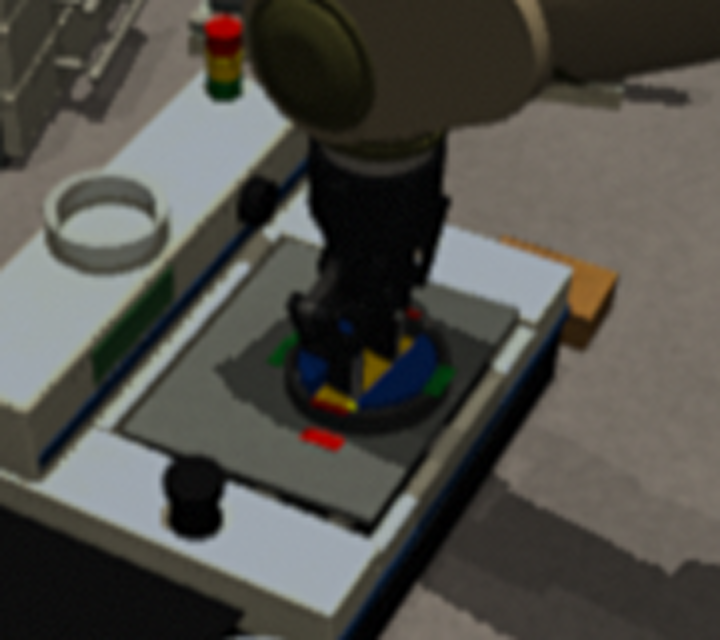

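The cover is descending with the fingertips in the slot. I'll keep pressing.

```bash
python3 -m inch '[[[0,0,-4],[0,0,0]],[[0,0,0],[0,0,0]]]'; python3 -m inch '[[[0,0,-3],[0,0,0]],[[0,0,0],[0,0,0]]]';python3 -m inch '[[[0,0,-2],[0,0,0]],[[0,0,0],[0,0,0]]]'; python3 look.py 5 wrist side
```

```text
clock: 4.85
position: [0.5363, -0.115, 0.1289]
tool_rot: [0.823, 0.568, -0.0, 0.004]
force: [-0.5, -0.0, 3.1]
gripper_width: 0.4
clock: 5.1
position: [0.5361, -0.1149, 0.1258]
tool_rot: [0.823, 0.568, -0.001, 0.004]
force: [-1.9, 0.2, 3.5]
gripper_width: 0.398
clock: 5.35
position: [0.5362, -0.1149, 0.1253]
tool_rot: [0.823, 0.568, -0.0, 0.004]
force: [-3.1, -0.1, 4.2]
gripper_width: 0.4
5.4 [ 0.5362 -0.1149  0.1252] yaw 69.24657978316294 z [ 0.004  -0.0073 -1.    ] [-3.3049  0.3191  4.6647] [0.1862 0.5228 0.0634] 0.4018516532015187
```

View pics/side5.png

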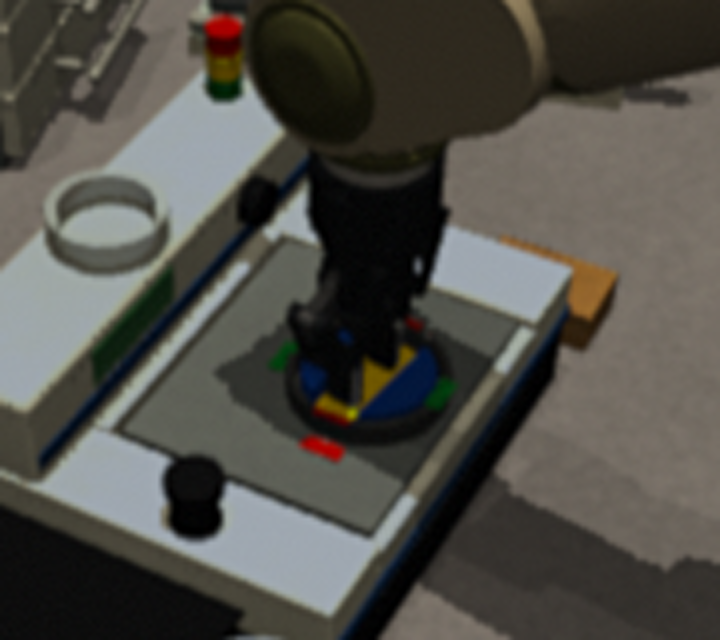

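View pics/wrist5.png

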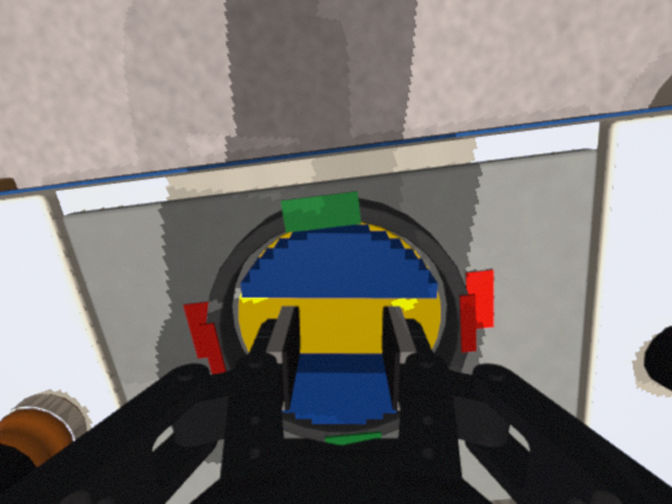

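```bash
python3 - <<'E'
from h import *
s=np.load("wrist5.npz");K,T=s['K'],s['T']
ty=R.from_euler('z',-20.8,degrees=True).as_matrix()[:,0]
o=np.array([.5362,-.1149,0])
f=lambda v,z:((plane(K,T,(340/1.2,v/1.2),z)-o)@ty*1000).round(1)
print("near rim",f(298,.118),"far rim",f(371,.118),"far floor",f(353,.104),"tip",f(305,.104),f(305,.106))
E
```

```text
near rim -17.8 far rim 13.6 far floor 14.4 tip -8.3 -9.2
```

```bash
python3 -m inch '[[[-1.9,0.7,-3],[0,0,0]],[[0,0,-4],[0,0,0]],[[0,0,-4],[0,0,0]]]'; python3 -m inch '[[[0,0,-5],[0,0,-4]],[[0,0,-5],[0,0,-4]]]'; python3 look.py 6 side
```

```text
clock: 5.82
position: [0.5363, -0.1149, 0.1246]
tool_rot: [0.823, 0.569, 0.002, 0.008]
force: [-21.8, 5.5, 46.3]
gripper_width: 0.403
clock: 6.08
position: [0.5363, -0.1151, 0.1246]
tool_rot: [0.861, 0.509, 0.001, 0.01]
force: [-24.9, 5.8, 51.5]
gripper_width: 0.401
6.075 [ 0.5363 -0.1151  0.1246] yaw 61.19948033822337 z [ 0.0127 -0.0168 -0.9998] [-24.9023   5.827   51.5091] [1.2536 4.0822 0.2196] 0.4006987831590329
```

View pics/side6.png

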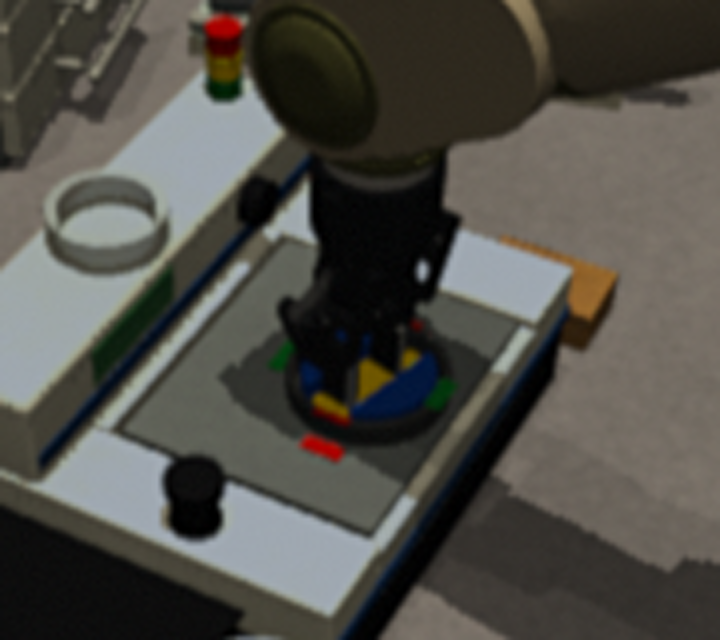

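The cover is flush, but 50 N is more press than needed. I'll ease to about 15 N, fix the small tilt and lateral offset, then turn.

```bash
python3 -m inch '[[[-1.5,0.5,-0.8],[0.9,0.7,0]],[[-1,0.4,-1],[0,0,0]]]'; python3 -m inch '[[[0,0,-1.2],[0,0,-5]],[[0,0,-1.2],[0,0,-5]]]'; python3 look.py 7 wrist
```

```text
clock: 6.38
position: [0.5355, -0.1151, 0.1256]
tool_rot: [0.862, 0.508, 0.002, 0.004]
force: [3.0, -0.7, 2.5]
gripper_width: 0.4
clock: 6.62
position: [0.5361, -0.1156, 0.125]
tool_rot: [0.903, 0.429, 0.002, 0.006]
force: [-9.2, 0.2, 20.9]
gripper_width: 0.401
6.625 [ 0.5361 -0.1156  0.125 ] yaw 50.79564655688907 z [ 0.0091 -0.008  -0.9999] [-9.1525  0.1613 20.9152] [0.1786 1.5783 0.2066] 0.40055086585610705
```

View pics/wrist7.png

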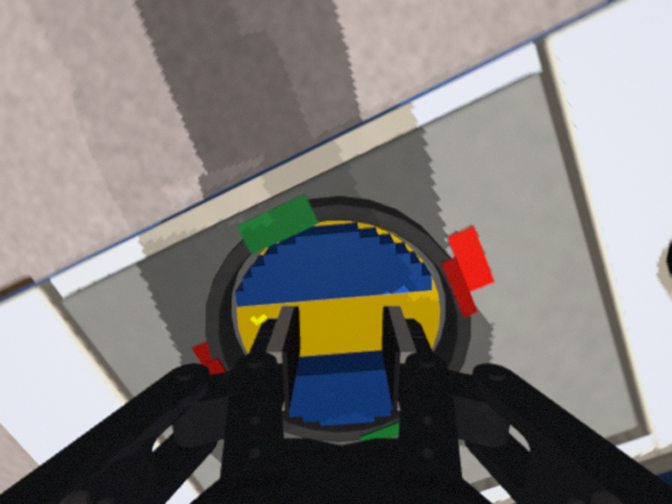

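The disc follows, with the slot lagging the tool by about 5°, and the cover is flush. I'll keep turning under light pressure.

```bash
python3 -m inch '[[[-1,0.4,-1],[0,0.3,-6]],[[-0.5,0.2,-1],[0,0.2,-6]],[[0,0,-1],[0,0,-6]]]'; python3 -m inch '[[[0,0,-1],[0,0,-6]],[[0,0,-1],[0,0,-6]]]'; python3 look.py 8 wrist side
```

```text
clock: 7.05
position: [0.5355, -0.1151, 0.125]
tool_rot: [0.961, 0.277, -0.001, 0.006]
force: [-7.6, 0.2, 16.6]
gripper_width: 0.403
clock: 7.3
position: [0.5355, -0.1153, 0.125]
tool_rot: [0.985, 0.172, -0.002, 0.006]
force: [-6.9, 1.4, 16.6]
gripper_width: 0.4
7.35 [ 0.5355 -0.1153  0.125 ] yaw 19.538901800090628 z [-0.0011 -0.0135 -0.9999] [-7.3781  0.3065 15.1475] [0.0924 1.047  0.0215] 0.40233312671895555
```

View pics/wrist8.png

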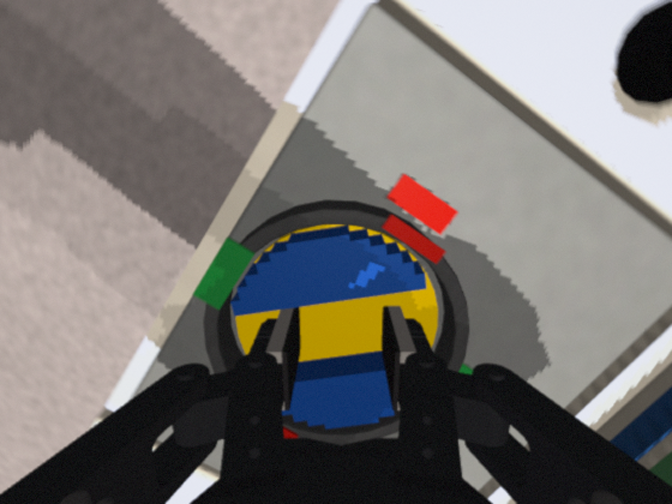

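View pics/side8.png

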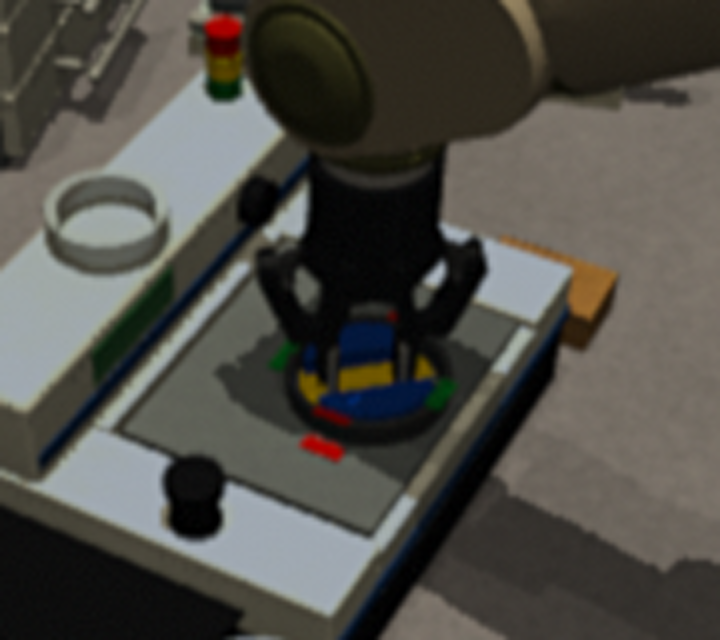

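```bash
python3 -m inch '[[[0,0,-1],[0.4,0,-6]],[[0,0,-1],[0.3,0,-6]],[[0,0,-1],[0,0,-6]]]'; python3 -m inch '[[[0,0,-1],[0,0,-6]],[[0,0,-1],[0,0,-6]]]';  python3 look.py 9 wrist
```

```text
clock: 7.78
position: [0.5354, -0.1156, 0.125]
tool_rot: [1.0, 0.013, -0.001, 0.002]
force: [-6.4, 1.9, 16.2]
gripper_width: 0.4
clock: 8.02
position: [0.5352, -0.1159, 0.125]
tool_rot: [0.996, -0.095, -0.001, 0.002]
force: [-6.7, 1.2, 16.8]
gripper_width: 0.4
8.025 [ 0.5352 -0.1159  0.125 ] yaw -10.852934849295794 z [-0.0025 -0.0046 -1.    ] [-6.7069  1.1924 16.7718] [0.0789 1.1555 0.2506] 0.400264058643367
```

View pics/wrist9.png

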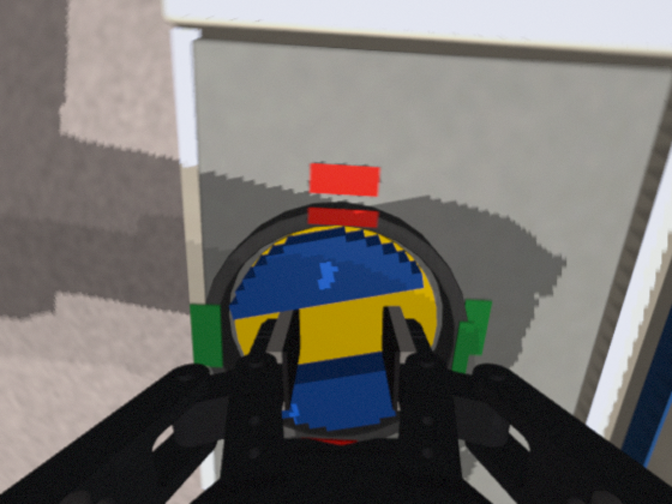

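```bash
python3 -m inch '[[[0,0,-1],[0,0,-5]],[[0,0,-1],[0,0,-5]]]'; python3 -c "
from rig import ctrl;s=ctrl.get_state();print(s['torque'])"; python3 -m inch '[[[0,0,-1],[0,0,-4]]]';python3 -c "
from rig import ctrl;s=ctrl.get_state();print(s['torque'])"; python3 -m inch '[[[0,0,-1],[0,0,-4]]]'; python3 look.py 10 wrist
```

```text
clock: 8.32
position: [0.535, -0.1162, 0.125]
tool_rot: [0.983, -0.185, -0.001, 0.003]
force: [-7.0, 0.5, 16.2]
gripper_width: 0.399
[0.11758175 1.2304347  0.19434949]
clock: 8.45
position: [0.5351, -0.1161, 0.125]
tool_rot: [0.975, -0.22, -0.001, 0.003]
force: [-2.2, 6.3, 15.0]
gripper_width: 0.399
[1.02207074 0.24833846 0.39330148]
clock: 8.57
position: [0.5358, -0.1154, 0.1251]
tool_rot: [0.967, -0.254, 0.0, 0.003]
force: [-1.2, 6.3, 14.2]
gripper_width: 0.398
8.575 [ 0.5358 -0.1154  0.1251] yaw -29.4737516873733 z [-0.0012 -0.0058 -1.    ] [-1.1855  6.3056 14.1748] [1.0429 0.1753 1.3322] 0.39761741131777384
```

View pics/wrist10.png

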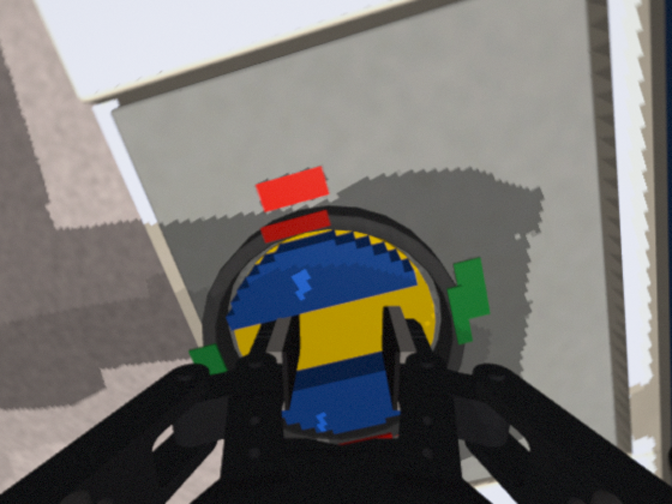

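The torque rose to 1.3 N·m at the stop, and the slot now runs along machine x, toward the green marks. I'll release the pressure, back the fingers off the walls within their play and lift clear.

```bash
python3 -m inch '[[[0,0,0.3],[0,0,3]],[[0,0,0.8],[0,0,5]],[[0,0,1],[0,0,5]]]';  python3 -m inch '[[[0,0,6],[0,0,0]],[[0,0,10],[0,0,0]],[[0,0,20],[0,0,0]],[[0,0,30],[0,0,0]],[[0,0,40],[0,0,0]],[[0,0,30],[0,0,0]],[[0,0,0],[0,0,0]]]'; python3 look.py 11 wrist side scene
```

```text
clock: 9.0
position: [0.5367, -0.1145, 0.1265]
tool_rot: [0.99, -0.141, 0.002, 0.003]
force: [-0.9, -0.1, -0.1]
gripper_width: 0.396
clock: 9.88
position: [0.5358, -0.1142, 0.2681]
tool_rot: [0.989, -0.146, 0.002, 0.003]
force: [0.3, -0.5, 0.0]
gripper_width: 0.398
9.975 [ 0.5351 -0.1139  0.2654] yaw -16.725026559015255 z [-0.0021 -0.0038 -1.    ] [-0.0652  0.4473  0.1414] [ 0.0026  0.0091 -0.0013] 0.4006132968478655
```

View pics/wrist11.png

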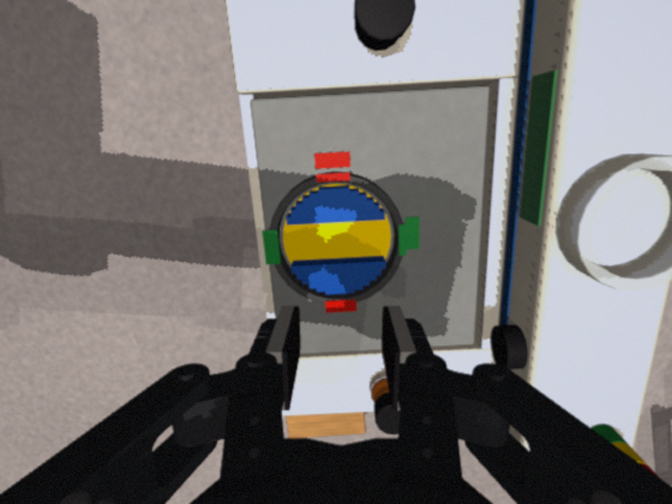

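View pics/side11.png

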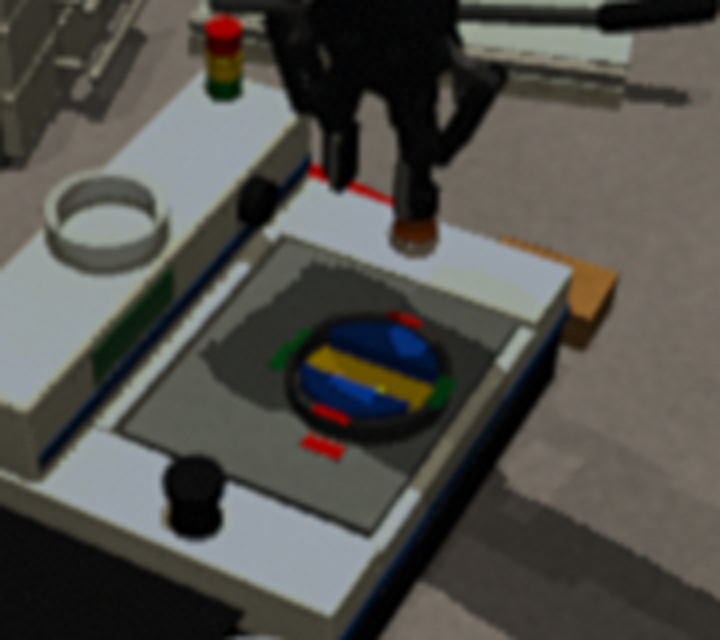

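View pics/scene11.png

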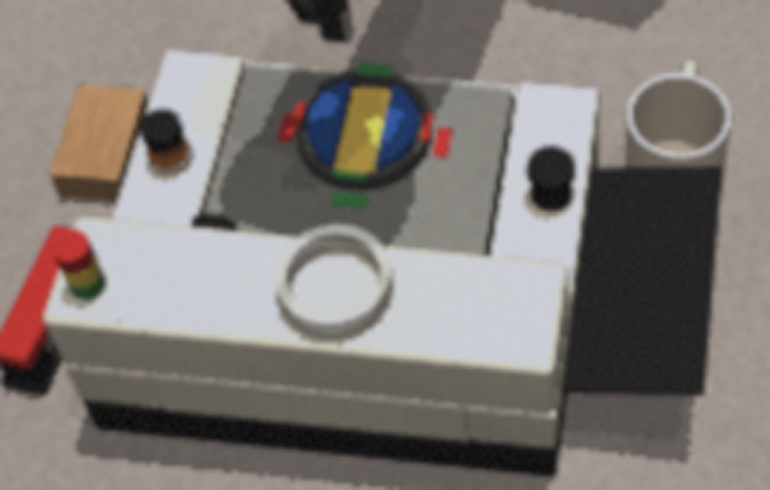

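```bash
python3 - <<'E'
import cv2
im=cv2.imread("pics/wrist11.png")[70:330,230:530];cv2.imwrite("pics/w11z.png",cv2.resize(im,None,fx=2.6,fy=2.3*1.13,interpolation=cv2.INTER_CUBIC)[:600])
E
cat > m.py <<'E'
from h import *
s=np.load("wrist11.npz");K,T=s['K'],s['T'];m=mask(s['img'],'b')
k=np.zeros_like(m);k[145:255,225:335]=m[145:255,225:335]
# slot-side edges of the blue segments (columns in disc middle)
a=[];b=[]
for u in range(245,318,3):
    r=np.nonzero(k[:,u])[0];g=np.argmax(np.diff(r));a.append((u,r[g]));b.append((u,r[g+1]))
for e in(a,b):
    p=np.array([plane(K,T,q,.118)[:2] for q in e],np.float32);vx,vy,_,_=cv2.fitLine(p,cv2.DIST_HUBER,0,.001,.001).ravel();print(np.degrees(np.arctan(vy/vx)))
h=lambda u,v:plane(K,T,(u/1.2,v/1.2),.1)
for p,q in(((253,96),(490,83)),((275,358),(483,348))):
    d=h(*q)-h(*p);print("cover",np.degrees(np.arctan2(d[1],d[0])))
E
python3 m.py
```

```text
-13.840232
-13.838438
cover -13.856661306372008
cover -13.752795117502227
```

View pics/w11z.png

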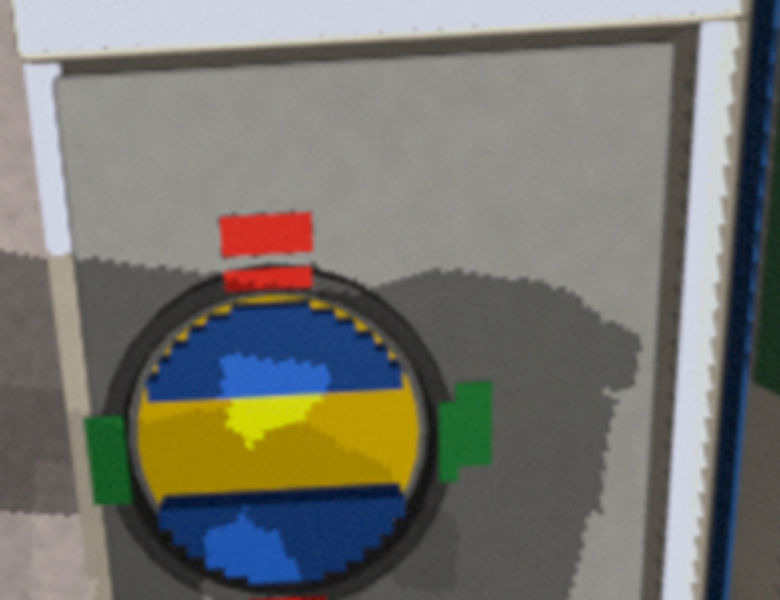

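Slot (-13.84°) and cover side edges (-13.8°) agree, so the fastener is at its stop and the cover is staying down. The arm is clear, so I'm handing in.

```bash
python3 -m inch '[[[0,0,20],[0,0,0]],[[0,0,0],[0,0,0]],[[0,0,0],[0,0,0]]]'; python3 -c "
from rig import ctrl;print(ctrl.finish_job())"
```

```text
clock: 10.4
position: [0.5339, -0.1135, 0.281]
tool_rot: [0.989, -0.146, -0.005, 0.001]
force: [-0.1, -0.4, 0.6]
gripper_width: 0.4
the job is handed in; nothing more can be done
None
```

The service cover is shut and locked, and I handed the job in at about 10.4 s. I set two fingertips in the slot, pressed the cover down flush and, keeping it pressed, turned the fastener clockwise until it hit its stop (about 1.3 N·m). I then let off, lifted straight up and left the gripper about 14 cm above the fastener.

- **Lock:** in the last pictures the slot lies at -13.8°, matching the cover's side edges, so it points at the green marks. The cover stays down with nothing touching it. I judged flushness by eye and from the tool height, not by measuring the cover angle.
- **Surroundings:** the loupe, ink jar, tape, cards, stapler and mug look unmoved in the before and after pictures.
- **Excess force:** for a few rows I pressed harder than intended, about 51 N upward at the wrist through the fingertips (57 N in total with the sideways part). That is under the 120 N wrist limit. I eased it to about 15–20 N for the rest of the turn.

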